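Sort the coloured tools into their boxes and cover the green box

TASK

Sort the tools by colour: lay the green stapler in the green box, and the blue spring clamp and the blue-handled brush flat in the blue box. The green cover has been left on the blue box; it belongs on the green one, so finish with it sitting fully home and level on the filled green box, and the blue box open. The red-handled brush and everything else stay where they are.

Things in the scene. Friction and masses are not known exactly. Their poses are not given: they have to be found in the camera images.
- green_box: green open box, fixed to the table, 218 (x) x 158 (y) x 62 mm (z) outside, walls and floor 4 mm thick, so 210 x 150 mm clear inside. Origin: centre of its underside, on the table; z up, x along its long side. Either colour can stand left or right.
- blue_box: blue open box, fixed to the table, 218 (x) x 158 (y) x 62 mm (z) outside, walls and floor 4 mm thick, so 210 x 150 mm clear inside. Origin: centre of its underside, on the table; z up, x along its long side. Either colour can stand left or right. At the start the green cover sits on it, seated.
- cover: loose green plate, 226 (x) x 166 (y) x 5 mm, about 0.18 kg. Lip below, 8 mm deep, 203 x 143 mm outside, drops inside a box with 3.5 mm to spare all round. Black bar handle above its centre, along x, 90 mm long, 20 mm wide, from 16 to 38 mm above the origin. Origin: centre of the plate's underside, 62 mm above the box origin when seated; z up; fits either way round.
- stapler: dark green and black desk stapler lying on its base, 36 x 125 x 43 mm high, about 0.16 kg, lever does not move. Base 34 mm wide, upper arm 28 mm wide from 28 to 42 mm up. Origin: centre of its underside; y along its length. Grip the upper arm across x at the middle.
- spring_clamp: blue spring clamp with orange tips lying flat, 48 x 109 x 16 mm high, about 0.07 kg; its jaws do not move, so it can be gripped across x at the middle like a solid block. Origin: centre of its underside; y along its length.
- blue_brush: round brush with a blue handle, 11 mm thick, 186 mm long, 0.018 kg. Origin: centre of its underside; y along its length. Handle towards +y, bristles towards -y; the solid part runs from y = -57 to +93 mm, its middle at y = +18 mm.
- paste_bowl: bystander, to be left alone: white plastic bowl, 118 mm across, 50 mm high. Origin: centre of its underside.
- wood_post: bystander, to be left alone: upright wooden post, 35 x 35 x 110 mm high. Origin: centre of its underside.
- sanding_block: bystander, to be left alone: flat wooden block, 40 x 70 x 26 mm. Origin: centre of its underside.
- red_brush: bystander, to be left alone: round brush with a red handle, otherwise like the blue one, 186 mm long along its y, 11 mm thick. Origin: centre of its underside.
- red_scissors: bystander, to be left alone: scissors with red handles, lying flat, 87 x 199 x 9 mm. Origin: centre of its underside.
- cup: bystander, to be left alone: clear plastic cup, 83 mm across, 97 mm high. Origin: centre of its underside.
- kraft_tape: bystander, to be left alone: roll of brown paper tape lying flat, 105 mm across, 40 mm high. Origin: centre of its underside.

How it is judged:
By the outcome, as a careful person would: the job done as asked, in the order asked, and still so for the second after the job is handed in, with the robot touching nothing.
It also fails if it takes over 72 s, if anything falls off the work surface, if the arm or the gripper's body presses on something with over 40 N, if the wrist force passes 120 N, or if a joint passes its speed limit or range.

ROBOT

A 7-joint arm with a two-finger parallel gripper is mounted at the origin on a cart in front of the work surface, level with it; the furniture and walls round the work are solid. World frame = base frame: x ahead of the robot, y to its left, z up, the work surface at z = 0. Lengths are in m, angles in rad, forces in N, time in s.
With the tool pointing down it reaches from about 0.425 to 0.95 m from the base axis. Payload 16.7 kg.
Tool frame: the origin (TCP) lies on the mounting face of the last link; the fingertips stand 199 mm ahead of it and the grasp point (between the pads) lies 180 mm ahead of it (env.tcp_to_tips is the distance from the TCP to the fingertips, in m); z points along the fingers, y is the line along which they close (so a half turn about z gives the same grasp; the last joint's range is limited). The gripper opens to 94 mm and grips with 3 to 60 N. Pads are 16 mm wide; open, the fingers measure 119 mm over their backs; the gripper's body (75 mm by 177 mm) begins 78 mm behind the grasp point.
Start: joints at [-1.302, 0.426, 0.074, 1.606, -0.034, 1.111, -0.067], TCP at [0.275, 0.617, 0.405] pointing down, gripper open.
Joint ranges: [-2.85, 2.85], [-0.5, 2.14], [-1.23, 1.37], [0.21, 2.46], [-1.02, 4.16], [0.16, 2.05], [-2.73, 2.73]. Speed limits (rad/s): [1.89, 1.89, 2.39, 2.39, 3.01, 3.01, 3.01].

INTERFACE

Orientations are given as a unit quaternion [w, x, y, z].
In Python, from cell import readout, vision, job, env gives the robot as it stands.
- The arm moves only by the tool step_arm, never from a script. Its argument "motion" is a list of rows, each an object of numbers: "dx", "dy", "dz": the shift along the tool's x, y, z scaled (see below); "ax", "ay", "az": the turn, a rotation vector about the tool's x, y, z scaled (see below). In form: [{"dx": .., "dy": .., "dz": .., "ax": .., "ay": .., "az": ..}, ...]. A call has 1 to 10 rows; each row shifts and turns the commanded pose from where the row before left it, along the tool's axes as they then stand; what a row does not reach is not made up. The controller multiplies each number of a shift by 0.05 m and each number of a turn by 0.12 rad. A row lasts 1/10 s, in which the tool goes at most 50 mm and 8.59 degrees, less where a joint would pass 70% of its speed; a pose out of reach is approached as far as the arm can. A call with a number of a shift or a turn outside -1 to 1 is refused whole. A call with a gripper value outside its range is refused whole. "fingers" is the opening, from 0 (shut) to 1 (fully open), set as the call begins (left out, the last holds). The fingers move at their own pace and stop on an object; "squeeze" is the grip in N (left out, the last holds). Time passes only in rows, so rows that do not move let the fingers close. It gives the time, the measured TCP pose, the force, the opening and the grip force at its end, in the units of the state.
- readout.get_state(): the state, without advancing time (a new reading comes with each control period).
- vision.read_camera(name): name is "scene" or "top"; returns a dict with "img" (400x640x3 uint8, red, green, blue), "depth" (400x640 float32, m along the optical axis (not along the pixel's ray), 0 where there is no reading), "fx", "fy", "cx", "cy" (pixels), "k1" (the pictures are not rectified: a ray, as slopes to the right and down, at radius r is drawn at 1 + k1 r^2 times it, then the intrinsics apply), "R" (3x3) and "t" (3): a world point X has camera coordinates R X + t. Camera axes: x right, y down, z forward; pixel columns grow to the right and rows downward; lengths in m; the calibration is good to about 2 mm. A picture is of the moment at which its call begins.
- job.job_done(): hands the job in; it is judged then, once.
The state is a dict: "time_s": time; "qpos": joint angles; "joint_vel": joint speeds; "effort": joint torques, N m; "ee_pos": TCP position; "ee_rot": TCP orientation; "wrist_force": force on the tool from outside, world axes, zero at the start; "wrist_torque": the same for the moment, N m; "grip_width": finger opening in m; "grasp_force": force on a finger pad.
Only numpy, scipy, OpenCV 4.12 (cv2) and the standard library are available. Lean on these libraries where they do the work, as an engineer would, in place of code of your own. Each camera call takes 0.05 s, during which the arm holds its last target. There are 200 camera calls.

## Working session

There is one attempt and no reset: what is moved stays moved. The work goes in short steps, Python scripts to look and compute and a tool call to move; the robot and the scene stay as the last step left them, time stands still between calls to the robot, and variables do not carry over. Pictures are saved under pics/ and viewed, at most 10 in all, crops included, and the job is handed in when it is done.

Besides the shell and the picture viewer there is one more tool, called as name([rows], argument=value, ...), one row to a line, values as JSON. step_arm: Moves the arm, as the interface text tells. Shifts and turns lie within -1 to 1; 1 stands for 0.05 m of shift or 0.12 rad of turn. Its arguments: {"type":"object","properties":{"motion":{"type":"array"},"fingers":{"type":"number"},"squeeze":{"type":"number"}},"required":["motion"]}

```bash
mkdir -p pics
cat > h.py <<'E'
import numpy as np, cv2
from cell import readout, vision, job, env
def cam(n):
    c=vision.read_camera(n); c['R']=np.array(c['R']); c['t']=np.array(c['t']); return c
def rays(c,uv):
    uv=np.asarray(uv,float).reshape(-1,1,2)
    K=np.array([[c['fx'],0,c['cx']],[0,c['fy'],c['cy']],[0,0,1]])
    p=cv2.undistortPoints(uv,K,np.array([c['k1'],0,0,0.]))[:,0]
    return np.c_[p,np.ones(len(p))]
def plane(c,uv,z):
    d=rays(c,uv)@c['R']; o=-c['R'].T@c['t']
    return o+d*((z-o[2])/d[:,2])[:,None]
def cloud(c):
    h,w=c['depth'].shape
    v,u=np.mgrid[:h,:w]
    P=rays(c,np.c_[u.ravel(),v.ravel()])*c['depth'].reshape(-1,1)
    P=(P-c['t'])@c['R']; P[c['depth'].ravel()==0]=np.nan
    return P.reshape(h,w,3)
E
python3 - <<'E'
from h import *
for n in('scene','top'):
    c=cam(n); cv2.imwrite(f'pics/{n}0.png',c['img'][:,:,::-1]); print(n,-c['R'].T@c['t'],c['R'][2],c['fx'],c['k1'],(c['depth']>0).mean())
    np.savez(f'{n}0.npz',**c)
s=readout.get_state();print(s)
E
```

```text
scene [-0.34610113 -1.16424631  0.9968037 ] [ 0.53354338  0.64327943 -0.54911113] 473.3936424709242 -0.14415425150781191 0.95980078125
top [ 0.48832875 -0.0698271   1.15801592] [ 0.07090738  0.00469894 -0.99747184] 380.2747791764515 -0.009391723050070924 0.99592578125
{'time_s': 0.1, 'qpos': array([-1.30144491,  0.42667894,  0.07386544,  1.60649687, -0.03409844,
        1.1107739 , -0.06710312]), 'joint_vel': array([-0.00096961, -0.00017106,  0.00070602, -0.00052318,  0.00124385,
       -0.00235083,  0.00120577]), 'effort': array([ 6.61695594e-03, -9.37452006e+01,  3.67570795e+00, -4.55048704e+01,
       -4.87302232e-02,  1.68644782e-02,  5.15228999e-05]), 'ee_pos': array([0.27448651, 0.61651161, 0.40405991]), 'ee_rot': array([-7.27372600e-05,  2.07919667e-01,  9.78145751e-01, -5.43861875e-04]), 'wrist_force': array([-0.30111362, -0.52768402, -0.44116957]), 'wrist_torque': array([ 0.04109562, -0.05504045,  0.0248171 ]), 'grasp_force': 0.0, 'grip_width': 0.09387055227399617}
```

View pics/top0.png

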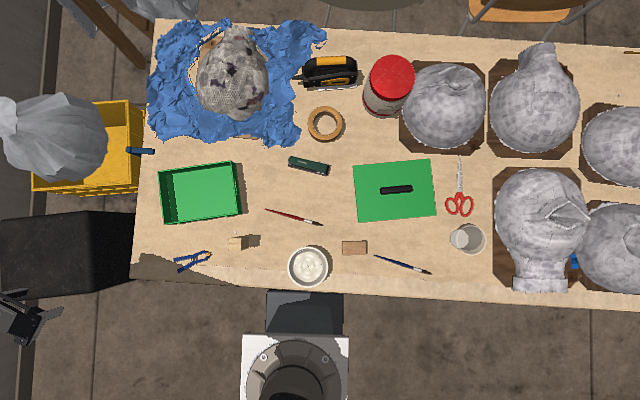

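View pics/scene0.png

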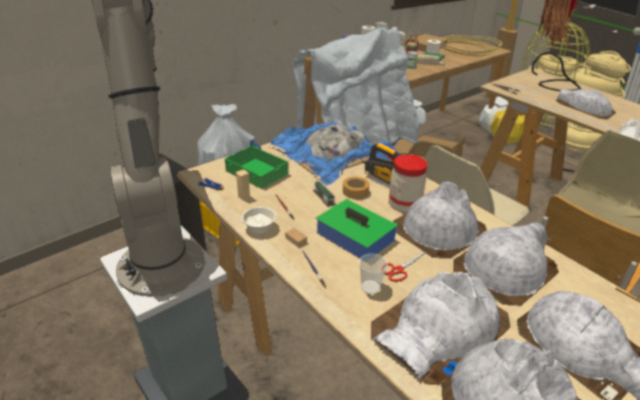

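The top view shows the green box at (200,192), stapler (308,165), cover with bar (395,190), clamp (193,260), blue brush (403,264), red brush (293,216), post (237,241), bowl (308,266) and block (354,247). The scene view shows the same things, with the cover on the blue box at (356,228).

```bash
cat >> h.py <<'E'
def blobs(c,lo,hi,roi,amin=15):
    x0,y0,x1,y1=roi
    hsv=cv2.cvtColor(np.ascontiguousarray(c['img']),cv2.COLOR_RGB2HSV)
    m=cv2.inRange(hsv,np.array(lo),np.array(hi)); k=np.zeros_like(m);k[y0:y1,x0:x1]=m[y0:y1,x0:x1]
    n,l,st,ce=cv2.connectedComponentsWithStats(k)
    return [(l==i) for i in range(1,n) if st[i,4]>=amin]
G=((40,60,20),(90,255,255)); B=((100,80,30),(130,255,255))
def rect(P):
    (x,y),(w,h),a=cv2.minAreaRect((P[:,:2]*1000).astype(np.float32))
    if w<h: w,h,a=h,w,a+90
    return np.round([x,y,w,h,(a+90)%180-90],1)   # a = direction of long axis, deg from +x
E
cat > m.py <<'E'
from h import *
import sys
def run(c,name,rois):
    P=cloud(c)
    for lab,(lo,hi),roi in rois:
        for m in blobs(c,lo,hi,roi):
            v,u=np.nonzero(m); Q=P[m]; z=np.nanpercentile(Q[:,2],[5,50,95])*1000
            print(name,lab,m.sum(),'px',np.round([u.mean(),v.mean()]),'z',np.round(z,1),'depthrect',rect(Q[~np.isnan(Q[:,0])]))
            for zz in (0,.012,.042,.062,.067): 
                pass
            yield_=None
if __name__=='__main__':
    K=((0,0,0),(180,255,45))
    run_=[('gbox',G,(150,150,250,235)),('cover',G,(345,150,445,230)),('bar',K,(375,178,420,200)),('stapler',G,(280,145,340,185)),('staplerK',K,(280,145,340,185)),('clamp',B,(165,240,222,280)),('brush',B,(365,245,440,285))]
    run(cam('top'),'top',run_) 
    c=cam('top');list(run(c,'top',run_))
    run2=[('gbox',G,(220,140,292,190)),('cover',G,(312,195,402,250)),('bluebox',B,(312,195,402,260)),('bar',K,(340,200,375,230)),('stapler',G,(310,178,338,208)),('clamp',B,(195,172,228,195)),('brush',B,(295,245,330,290))]
    c=cam('scene');list(run(c,'scene',run2))
    c=np.load('top0.npz')
    for zc,pt in ((0.062,'g'),):
        P=cloud(c); print('table z',np.nanmedian(P[150:200,255:285,2]),'table low', np.nanmedian(P[225:235,330:350,2]))
    im=c['img'][140:285,150:450,::-1]
    cv2.imwrite('pics/z.png',cv2.resize(im,None,fx=2.66,fy=2.66,interpolation=cv2.INTER_CUBIC))
E
sed -i "s/^            for zz.*$//;s/^                pass$//;s/^            yield_=None$/            yield 0/;/^    run(cam/d" m.py; python3 m.py
```

```text
top gbox 4379 px [199. 192.] z [-0.1  4.3 60.2] depthrect [571.4 305.1 248.9 173.9 -79.5]
top cover 4303 px [394. 190.] z [63.7 67.1 70.7] depthrect [ 595.5 -276.2  226.6  175.5  -82.9]
top bar 178 px [397. 189.] z [ 95.2  99.5 102.9] depthrect [ 590.5 -276.    89.2   18.5  -83. ]
top stapler 270 px [309. 164.] z [38.4 42.  45.7] depthrect [663.5 -22.7 116.3  24.7  78.2]
top staplerK 23 px [327. 169.] z [ 4.3 10.6 38.7] depthrect [652.4 -82.3  28.7   6.7 -12.1]
top clamp 96 px [189. 256.] z [ 7.1 12.5 16.1] depthrect [379.1 320.1  99.5  12.8 -73.8]
top clamp 99 px [191. 264.] z [ 9.  12.8 16.3] depthrect [358.9 310.7 102.9  13.1 -62.6]
top brush 72 px [396. 262.] z [ 5.5  9.4 13. ] depthrect [ 382.8 -288.5  119.2    6.6   73.4]
scene gbox 1625 px [258. 166.] z [ 2.3 30.5 61.4] depthrect [612.  471.5 712.1 228.9  75.5]
scene cover 1974 px [356. 223.] z [62.4 67.  71.7] depthrect [ 625.2 -235.1  301.8  256.6  -83.8]
scene bluebox 794 px [355. 241.] z [10.8 34.5 55.1] depthrect [ 515.5 -347.   254.2  198.2  -47.1]
scene stapler 22 px [335. 206.] z [-0.9 65.4 69.6] depthrect [ 624.1 -125.3  119.2   18.8   48.8]
scene clamp 67 px [211. 184.] z [ 4.4 12.2 17.1] depthrect [363.  311.8  89.1  36.9 -70.4]
table z -0.0002888541952653906 table low -9.841146301060794e-05
```

View pics/z.png

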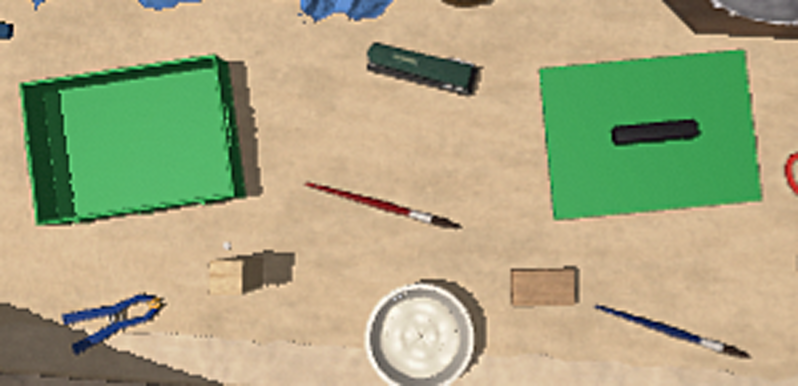

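The crop shows the box, stapler, cover and clamp clear of each other, with the red brush between the boxes. Colour-mask heights agree with the text, so I refine the poses next.

```bash
cat > m2.py <<'E'
from h import *
reg={'stapler':(.62,.71,-.10,.06,.036,.05),'gbox_rim':(.45,.69,.17,.45,.052,.07),'cover':(.47,.71,-.42,-.13,.060,.074),'bar':(.5,.7,-.36,-.2,.092,.11),
 'clamp':(.32,.42,.24,.40,.006,.025),'brush':(.32,.43,-.42,-.2,.005,.02),'post':(.35,.5,.1,.26,.09,.13),'redbrush':(.45,.56,-.1,.12,.005,.02),'cup':(.35,.56,-.55,-.42,.08,.11),'bowl':(.28,.46,-.07,.1,.04,.06),'block':(.36,.48,-.22,-.08,.02,.03)}
for n in('top','scene'):
    c=cam(n);P=cloud(c)
    for k,(a,b,d,e,f,g) in reg.items():
        Q=P.reshape(-1,3); Q=Q[(Q[:,0]>a)&(Q[:,0]<b)&(Q[:,1]>d)&(Q[:,1]<e)&(Q[:,2]>f)&(Q[:,2]<g)]
        if len(Q)>5: print(n,k,len(Q),rect(Q),'mean',np.round(Q.mean(0)*1000,1))
    if n=='top':
        for lab,col,roi,z in (('cover',G,(345,150,445,230),.067),('stapler',G,(280,145,340,185),.042),('bar',((0,0,0),(180,255,45)),(375,178,420,200),.1),('brush',((100,60,20),(130,255,255)),(365,245,440,285),.007)):
            m=max(blobs(c,*col,roi),key=np.sum); v,u=np.nonzero(m); print('plane',lab,rect(plane(c,np.c_[u,v],z)))
        Q=P[140:240,130:270].reshape(-1,3); Q=Q[(Q[:,2]<.01)&(Q[:,2]>.0025)]
        print('green floor z',np.median(Q[:,2]),rect(Q))
E
python3 m2.py
```

```text
top stapler 330 [666.2 -23.4 116.3  32.3  74. ] mean [662.7 -25.8  41.9]
top gbox_rim 502 [568.2 292.4 225.4 158.4 -79.7] mean [570.9 295.4  59.5]
top cover 4244 [ 590.3 -277.   226.9  166.   -82.9] mean [ 589.5 -276.2   67.1]
top bar 227 [ 590.2 -276.2   89.2   20.2  -82.9] mean [ 589.9 -275.4   99.3]
top clamp 262 [362.2 325.9 125.7  71.2  87.3] mean [367.2 317.2  12.5]
top brush 215 [ 374.1 -310.4  209.7  107.4  -89.9] mean [ 368.2 -321.3    8.3]
top post 180 [424.9 165.5  34.4  33.  -88.2] mean [425.  164.1 108.1]
top redbrush 173 [500.2   7.4 215.7 101.3 -86.7] mean [503.7   5.5   8.6]
top cup 196 [ 456.  -486.8   80.5   79.3    1.9] mean [ 454.9 -496.8   92. ]
top bowl 297 [ 3.62e+02 -2.15e+01  1.15e+02  9.42e+01 -3.00e-01] mean [358.8 -15.7  47.2]
top block 318 [ 420.1 -167.3   68.4   38.5  -88.2] mean [ 419.9 -167.2   25.9]
plane cover [ 590.6 -276.   225.9  165.7  -82.9]
plane stapler [663.4 -22.9 115.7  23.9  77.6]
plane bar [ 590.2 -275.2   89.9   18.   -83.1]
plane brush [ 382.2 -288.5  119.9    7.5   73.3]
green floor z 0.004009771404567439 [582.1 305.  428.1 304.  -88.2
[... 171 characters left out ...]
 586.3 -274.8  231.2  173.3  -82.8] mean [ 580.5 -283.9   66.8]
scene bar 116 [ 584.5 -276.7   90.8   24.   -85.3] mean [ 583.6 -279.1   98.8]
scene clamp 146 [376.2 310.9 129.4  95.  -85.2] mean [363.2 315.6  12.3]
scene brush 201 [ 373.8 -307.3  214.3  107.9   89.1] mean [ 367.4 -318.9    8.5]
scene post 100 [422.8 166.1  41.7  37.9  86.8] mean [419.9 162.  104.3]
scene redbrush 82 [507.7  12.1 199.4  94.4 -90. ] mean [497.6   8.5   8.7]
scene cup 298 [ 455.5 -483.8   86.7   82.4    2.1] mean [ 456.1 -481.3   90.7]
scene bowl 184 [ 3.609e+02 -2.040e+01  1.201e+02  9.880e+01  3.000e-01] mean [369.1  -9.8  46.6]
scene block 170 [ 416.  -167.1   74.7   41.4   90. ] mean [ 415.2 -169.8   25.5]
```

```bash
cat > go.py <<'E'
# usage: go.py x y ztips yaw_deg(of tool y): how far to turn first (az), then shift, in move units
from h import *
import sys
from scipy.spatial.transform import Rotation as Ro
def go(x,y,z,yaw):
    s=readout.get_state(); w,a,b,c=s['ee_rot']; R=Ro.from_quat([a,b,c,w])
    t=np.radians(yaw); ty=np.array([np.cos(t),np.sin(t),0]); tz=np.array([0,0,-1.]); T=np.c_[np.cross(ty,tz),ty,tz]
    for f in(1,-1):
        T2=T@np.diag([f,f,1]); rv=(R.inv()*Ro.from_matrix(T2)).as_rotvec()
        if np.linalg.norm(rv)<1.6: break
    d=np.array([x,y,z+env.tcp_to_tips])-s['ee_pos']
    print('t',round(s['time_s'],2),'tips',np.round((s['ee_pos']-[0,0,env.tcp_to_tips])*1000,1),'world d mm',np.round(d*1000,1))
    print('  turn units',np.round(rv/.12,2),' then shift units',np.round(T2.T@d/.05,2),'width',round(s['grip_width'],4),'F',np.round(s['wrist_force'],1),round(s['grasp_force'],1))
if __name__=='__main__': go(*map(float,sys.argv[1:5]))
E
python3 - <<'E'
from h import *
c=np.load('top0.npz'); P=cloud(c)
# clamp: all pixels standing 6-25 mm up near it
Q=P[235:285,165:225].reshape(-1,3); Q=Q[(Q[:,2]>.006)&(Q[:,2]<.022)&(np.hypot(Q[:,0]-.369,Q[:,1]-.315)<.068)]
print('clamp',rect(Q),Q.mean(0))
for a in (-68.,-70,-66):
    t=np.radians(a);u=np.array([np.cos(t),np.sin(t)]);v=np.array([-u[1],u[0]])
    s=Q[:,:2]@u;w=Q[:,:2]@v; ms,mw=np.percentile(s,[1,99]),np.percentile(w,[1,99]); mid=abs(s-ms.mean())<.006
    print(a,'len',np.ptp(ms),'wid',np.ptp(mw),'ctr',ms.mean()*u+mw.mean()*v,'mid width',np.ptp(w[mid]),(w[mid].max()+w[mid].min())/2-mw.mean())
# brush ends: dark or blue thin shape vs. table
d=cv2.cvtColor(c['img'],cv2.COLOR_RGB2GRAY); m=np.zeros_like(d);m[250:278,368:438]=(d[250:278,368:438]<100)
v,u=np.nonzero(m); print('brush all',rect(plane(c,np.c_[u,v],.006)))
E
python3 go.py .663 -.025 .13 -12.2
```

```text
clamp [362.5 313.3 112.3  55.2 -79.9] [0.3674007  0.31681849 0.01229164]
-68.0 len 0.10569380786689872 wid 0.043875762153108344 ctr [0.36883509 0.31358199] mid width 0.02854326632774773 0.0007877983963066049
-70 len 0.10621877533548597 wid 0.043824851100094875 ctr [0.36738916 0.31322816] mid width 0.030356009440202836 0.0012616309980698626
-66 len 0.10522143820562525 wid 0.04383850961616803 ctr [0.37018585 0.31410528] mid width 0.028578736456962628 -0.0005955545589464428
brush all [ 373.7 -316.7  178.5    9.4   73.3]
t 0.3 tips [274.5 616.6 205.3] world d mm [ 388.5 -641.6  -75.3]
  turn units [-0.    0.   11.37]  then shift units [-10.9   10.31   1.51] width 0.0941 F [ 0.1  0.3 -0.1] 0.0
```

step_arm([
  {"az":1},
  {"az":1},
  {"az":1},
  {"az":1},
  {"az":1},
  {"az":1},
  {"az":1},
  {"az":1},
  {"az":1},
  {"az":1},
], fingers=0.7)

```text
validation failed for argument at $.mo...
```

step_arm([
  {"az":0.69},
  {"az":0.68},
  {"dx":-0.6,"dy":0.55},
  {"dx":-0.6,"dy":0.55},
  {"dx":-0.6,"dy":0.55},
  {"dx":-0.6,"dy":0.55},
  {"dx":-0.6,"dy":0.55},
  {"dx":-0.6,"dy":0.55},
  {"dx":-0.6,"dy":0.55},
  {"dx":-0.6,"dy":0.55},
])

```text
validation failed for argument at $.mo...
```

step_arm([
  {"dx":-0.65,"dy":0.62},
  {"dx":-0.65,"dy":0.62},
  {"dx":-0.65,"dy":0.62},
  {"dx":-0.65,"dy":0.62},
  {"dx":-0.65,"dy":0.62},
  {"dx":-0.65,"dy":0.62},
  {"dx":-0.65,"dy":0.62},
  {"dx":-0.65,"dy":0.62},
  {},
])

```text
validation failed for argument at $.mo...
```

```bash
python3 go.py .663 -.025 .03 -12.2
```

```text
t 0.3 tips [274.5 616.6 205.3] world d mm [ 388.5 -641.6 -175.3]
  turn units [-0.    0.   11.37]  then shift units [-10.9   10.31   3.51] width 0.0941 F [ 0.1  0.3 -0.1] 0.0
```

All six keys seem to be needed; I'll test that with one row.

step_arm([
  {"dx":0,"dy":0,"dz":0,"ax":0,"ay":0,"az":1},
], fingers=0.7)

```text
time_s: 0.4
ee_pos: [0.2746, 0.6166, 0.4046]
ee_rot: [-0.0, 0.266, 0.964, -0.0]
wrist_force: [-0.4, -0.2, 0.2]
grip_width: 0.089
grasp_force: 0.0
```

step_arm([
  {"dx":0,"dy":0,"dz":0,"ax":0,"ay":0,"az":1},
  {"dx":0,"dy":0,"dz":0,"ax":0,"ay":0,"az":1},
  {"dx":0,"dy":0,"dz":0,"ax":0,"ay":0,"az":1},
  {"dx":0,"dy":0,"dz":0,"ax":0,"ay":0,"az":1},
  {"dx":0,"dy":0,"dz":0,"ax":0,"ay":0,"az":1},
  {"dx":0,"dy":0,"dz":0,"ax":0,"ay":0,"az":1},
  {"dx":0,"dy":0,"dz":0,"ax":0,"ay":0,"az":1},
  {"dx":0,"dy":0,"dz":0,"ax":0,"ay":0,"az":1},
  {"dx":0,"dy":0,"dz":0,"ax":0,"ay":0,"az":1},
  {"dx":0,"dy":0,"dz":0,"ax":0,"ay":0,"az":1},
])

```text
time_s: 1.4
ee_pos: [0.2745, 0.6166, 0.4046]
ee_rot: [0.0, 0.766, 0.643, -0.0]
wrist_force: [-0.2, 0.3, -0.6]
grip_width: 0.0659
grasp_force: 0.0
```

step_arm([
  {"dx":0,"dy":0,"dz":0,"ax":0,"ay":0,"az":0.37},
  {"dx":-0.6,"dy":0.55,"dz":0,"ax":0,"ay":0,"az":0},
  {"dx":-0.6,"dy":0.55,"dz":0,"ax":0,"ay":0,"az":0},
  {"dx":-0.6,"dy":0.55,"dz":0,"ax":0,"ay":0,"az":0},
  {"dx":-0.6,"dy":0.55,"dz":0,"ax":0,"ay":0,"az":0},
  {"dx":-0.6,"dy":0.55,"dz":0,"ax":0,"ay":0,"az":0},
  {"dx":-0.6,"dy":0.55,"dz":0,"ax":0,"ay":0,"az":0},
  {"dx":-0.6,"dy":0.55,"dz":0,"ax":0,"ay":0,"az":0},
  {"dx":-0.6,"dy":0.55,"dz":0,"ax":0,"ay":0,"az":0},
  {"dx":-0.6,"dy":0.55,"dz":0,"ax":0,"ay":0,"az":0},
])

```text
time_s: 2.4
ee_pos: [0.4601, 0.299, 0.4049]
ee_rot: [-0.0, 0.778, 0.628, 0.0]
wrist_force: [-0.1, 0.1, 0.5]
grip_width: 0.0659
grasp_force: 0.0
```

step_arm([
  {"dx":-0.6,"dy":0.6,"dz":0,"ax":0,"ay":0,"az":0},
  {"dx":-0.6,"dy":0.6,"dz":0,"ax":0,"ay":0,"az":0},
  {"dx":-0.6,"dy":0.6,"dz":0,"ax":0,"ay":0,"az":0},
  {"dx":-0.6,"dy":0.6,"dz":0,"ax":0,"ay":0,"az":0},
  {"dx":-0.6,"dy":0.6,"dz":0,"ax":0,"ay":0,"az":0},
  {"dx":-0.6,"dy":0.6,"dz":0,"ax":0,"ay":0,"az":0},
  {"dx":-0.6,"dy":0.6,"dz":0,"ax":0,"ay":0,"az":0},
  {"dx":-0.6,"dy":0.6,"dz":0,"ax":0,"ay":0,"az":0},
  {"dx":-0.6,"dy":0.6,"dz":0,"ax":0,"ay":0,"az":0},
  {"dx":0,"dy":0,"dz":0,"ax":0,"ay":0,"az":0},
])

```text
time_s: 3.4
ee_pos: [0.6678, -0.0261, 0.4046]
ee_rot: [0.001, 0.78, 0.626, -0.001]
wrist_force: [-0.3, 0.0, -0.7]
grip_width: 0.0659
grasp_force: 0.0
```

```bash
python3 go.py .663 -.025 .03 -12.2
```

```text
t 3.4 tips [667.8 -26.1 205.4] world d mm [  -4.8    1.1 -175.4]
  turn units [ 0.01  0.02 -0.05]  then shift units [ 0.   -0.1   3.51] width 0.0659 F [-0.3  0.  -0.7] 0.0
```

step_arm([
  {"dx":0,"dy":-0.12,"dz":0.5,"ax":0,"ay":0,"az":-0.05},
  {"dx":0,"dy":0,"dz":0.6,"ax":0,"ay":0,"az":0},
  {"dx":0,"dy":0,"dz":0.6,"ax":0,"ay":0,"az":0},
  {"dx":0,"dy":0,"dz":0.6,"ax":0,"ay":0,"az":0},
  {"dx":0,"dy":0,"dz":0.6,"ax":0,"ay":0,"az":0},
  {"dx":0,"dy":0,"dz":0.4,"ax":0,"ay":0,"az":0},
  {"dx":0,"dy":0,"dz":0.2,"ax":0,"ay":0,"az":0},
  {"dx":0,"dy":0,"dz":0,"ax":0,"ay":0,"az":0},
])

```text
time_s: 4.2
ee_pos: [0.6603, -0.0187, 0.2287]
ee_rot: [-0.0, 0.776, 0.631, -0.001]
wrist_force: [0.0, -0.1, -0.5]
grip_width: 0.0656
grasp_force: 0.0
```

step_arm([
  {"dx":0,"dy":0,"dz":0,"ax":0,"ay":0,"az":0},
  {"dx":0,"dy":0,"dz":0,"ax":0,"ay":0,"az":0},
  {"dx":0,"dy":0,"dz":0,"ax":0,"ay":0,"az":0},
  {"dx":0,"dy":0,"dz":0,"ax":0,"ay":0,"az":0},
  {"dx":0,"dy":0,"dz":0,"ax":0,"ay":0,"az":0},
  {"dx":0,"dy":0,"dz":0,"ax":0,"ay":0,"az":0},
], fingers=0, squeeze=20)

```text
time_s: 4.8
ee_pos: [0.6608, -0.0191, 0.23]
ee_rot: [0.0, 0.776, 0.63, 0.0]
wrist_force: [1.6, 0.4, 2.4]
grip_width: 0.0242
grasp_force: 20.0
```

step_arm([
  {"dx":0,"dy":0,"dz":-0.3,"ax":0,"ay":0,"az":0},
  {"dx":0,"dy":0,"dz":-0.6,"ax":0,"ay":0,"az":0},
  {"dx":0,"dy":0,"dz":-0.6,"ax":0,"ay":0,"az":0},
  {"dx":0,"dy":0,"dz":-0.6,"ax":0,"ay":0,"az":0},
  {"dx":0,"dy":0,"dz":-0.4,"ax":0,"ay":0,"az":0},
  {"dx":0,"dy":0,"dz":0,"ax":0,"ay":0,"az":0},
])

```text
time_s: 5.4
ee_pos: [0.6611, -0.0195, 0.3585]
ee_rot: [0.001, 0.776, 0.63, 0.002]
wrist_force: [0.1, -0.7, -1.4]
grip_width: 0.0246
grasp_force: 20.0
```

```bash
python3 go.py .567 .292 .15 10.3
```

```text
t 5.4 tips [661.1 -19.5 159.3] world d mm [-94.1 311.5  -9.3]
  turn units [ 0.04 -0.01 -3.22]  then shift units [ 6.47 -0.74  0.19] width 0.0246 F [ 0.1 -0.7 -1.4] 20.0
```

step_arm([
  {"dx":0,"dy":0,"dz":0,"ax":0,"ay":0,"az":-0.8},
  {"dx":0,"dy":0,"dz":0,"ax":0,"ay":0,"az":-0.8},
  {"dx":0,"dy":0,"dz":0,"ax":0,"ay":0,"az":-0.8},
  {"dx":0,"dy":0,"dz":0,"ax":0,"ay":0,"az":-0.82},
  {"dx":0.4,"dy":0,"dz":0,"ax":0,"ay":0,"az":0},
  {"dx":0.7,"dy":-0.1,"dz":0,"ax":0,"ay":0,"az":0},
  {"dx":0.7,"dy":-0.1,"dz":0,"ax":0,"ay":0,"az":0},
  {"dx":0.7,"dy":-0.1,"dz":0,"ax":0,"ay":0,"az":0},
  {"dx":0.7,"dy":-0.1,"dz":0,"ax":0,"ay":0,"az":0},
  {"dx":0.7,"dy":-0.1,"dz":0,"ax":0,"ay":0,"az":0},
])

```text
time_s: 6.4
ee_pos: [0.6002, 0.1694, 0.3543]
ee_rot: [-0.0, 0.641, 0.768, -0.0]
wrist_force: [0.7, 0.5, -1.3]
grip_width: 0.0246
grasp_force: 20.0
```

step_arm([
  {"dx":0.7,"dy":-0.1,"dz":0,"ax":0,"ay":0,"az":0},
  {"dx":0.7,"dy":-0.1,"dz":0,"ax":0,"ay":0,"az":0},
  {"dx":0.7,"dy":0,"dz":0,"ax":0,"ay":0,"az":0},
  {"dx":0.4,"dy":0,"dz":0,"ax":0,"ay":0,"az":0},
  {"dx":0,"dy":0,"dz":0,"ax":0,"ay":0,"az":0},
  {"dx":0,"dy":0,"dz":0,"ax":0,"ay":0,"az":0},
])

```text
time_s: 7.0
ee_pos: [0.569, 0.2889, 0.3543]
ee_rot: [0.0, 0.641, 0.768, -0.001]
wrist_force: [0.3, -1.0, -0.8]
grip_width: 0.0247
grasp_force: 20.0
```

```bash
python3 go.py .567 .292 .036 10.3
```

```text
t 7.0 tips [569.  288.9 155.1] world d mm [  -2.     3.1 -119.1]
  turn units [-0.01  0.01  0.  ]  then shift units [ 0.07 -0.03  2.38] width 0.0247 F [ 0.3 -1.  -0.8] 20.0
```

step_arm([
  {"dx":0.06,"dy":0,"dz":0.4,"ax":0,"ay":0,"az":0},
  {"dx":0,"dy":0,"dz":0.5,"ax":0,"ay":0,"az":0},
  {"dx":0,"dy":0,"dz":0.5,"ax":0,"ay":0,"az":0},
  {"dx":0,"dy":0,"dz":0.5,"ax":0,"ay":0,"az":0},
  {"dx":0,"dy":0,"dz":0.3,"ax":0,"ay":0,"az":0},
  {"dx":0,"dy":0,"dz":0.18,"ax":0,"ay":0,"az":0},
  {"dx":0,"dy":0,"dz":0,"ax":0,"ay":0,"az":0},
  {"dx":0,"dy":0,"dz":0,"ax":0,"ay":0,"az":0},
])

```text
time_s: 7.8
ee_pos: [0.5688, 0.2922, 0.2365]
ee_rot: [0.0, 0.641, 0.768, 0.0]
wrist_force: [0.5, 0.7, -1.8]
grip_width: 0.0244
grasp_force: 20.0
```

step_arm([
  {"dx":0,"dy":0,"dz":0,"ax":0,"ay":0,"az":0},
  {"dx":0,"dy":0,"dz":0,"ax":0,"ay":0,"az":0},
  {"dx":0,"dy":0,"dz":0,"ax":0,"ay":0,"az":0},
  {"dx":0,"dy":0,"dz":0,"ax":0,"ay":0,"az":0},
  {"dx":0,"dy":0,"dz":-0.3,"ax":0,"ay":0,"az":0},
  {"dx":0,"dy":0,"dz":-0.7,"ax":0,"ay":0,"az":0},
  {"dx":0,"dy":0,"dz":-0.8,"ax":0,"ay":0,"az":0},
  {"dx":0,"dy":0,"dz":-0.8,"ax":0,"ay":0,"az":0},
], fingers=0.7)

```text
time_s: 8.6
ee_pos: [0.5683, 0.2921, 0.3681]
ee_rot: [0.0, 0.641, 0.768, -0.0]
wrist_force: [0.7, -0.1, 0.5]
grip_width: 0.0662
grasp_force: 0.0
```

```bash
python3 go.py .589 -.276 .16 7.1
```

```text
t 8.6 tips [568.3 292.1 168.9] world d mm [  20.7 -568.1   -8.9]
  turn units [0.   0.   0.46]  then shift units [-11.33  -0.99   0.18] width 0.0662 F [ 0.7 -0.1  0.5] 0.0
```

step_arm([
  {"dx":0,"dy":0,"dz":0,"ax":0,"ay":0,"az":0.46},
  {"dx":-0.5,"dy":-0.05,"dz":0,"ax":0,"ay":0,"az":0},
  {"dx":-0.8,"dy":-0.07,"dz":0,"ax":0,"ay":0,"az":0},
  {"dx":-0.8,"dy":-0.07,"dz":0,"ax":0,"ay":0,"az":0},
  {"dx":-0.8,"dy":-0.07,"dz":0,"ax":0,"ay":0,"az":0},
  {"dx":-0.8,"dy":-0.07,"dz":0,"ax":0,"ay":0,"az":0},
  {"dx":-0.8,"dy":-0.07,"dz":0,"ax":0,"ay":0,"az":0},
  {"dx":-0.8,"dy":-0.07,"dz":0,"ax":0,"ay":0,"az":0},
  {"dx":-0.8,"dy":-0.07,"dz":0,"ax":0,"ay":0,"az":0},
  {"dx":-0.8,"dy":-0.07,"dz":0,"ax":0,"ay":0,"az":0},
])

```text
time_s: 9.6
ee_pos: [0.5808, -0.0555, 0.367]
ee_rot: [0.0, 0.662, 0.75, 0.001]
wrist_force: [-0.0, 0.2, -0.7]
grip_width: 0.0659
grasp_force: 0.0
```

step_arm([
  {"dx":-0.8,"dy":-0.07,"dz":0,"ax":0,"ay":0,"az":0},
  {"dx":-0.8,"dy":-0.07,"dz":0,"ax":0,"ay":0,"az":0},
  {"dx":-0.8,"dy":-0.07,"dz":0,"ax":0,"ay":0,"az":0},
  {"dx":-0.8,"dy":-0.07,"dz":0,"ax":0,"ay":0,"az":0},
  {"dx":-0.8,"dy":-0.07,"dz":0,"ax":0,"ay":0,"az":0},
  {"dx":-0.43,"dy":0,"dz":0,"ax":0,"ay":0,"az":0},
  {"dx":0,"dy":0,"dz":0,"ax":0,"ay":0,"az":0},
  {"dx":0,"dy":0,"dz":0,"ax":0,"ay":0,"az":0},
])

```text
time_s: 10.4
ee_pos: [0.5911, -0.2758, 0.3663]
ee_rot: [0.0, 0.662, 0.75, 0.0]
wrist_force: [1.0, 1.3, 0.1]
grip_width: 0.066
grasp_force: 0.0
```

```bash
python3 go.py .589 -.276 .078 7.1
python3 - <<'E'
from h import *
c=cam('top');P=cloud(c);np.savez('top1.npz',**c)
Q=P[140:240,130:250].reshape(-1,3)
S=Q[(Q[:,2]>.035)&(Q[:,2]<.054)&(abs(Q[:,0]-.568)<.045)&(abs(Q[:,1]-.292)<.085)]
print('stapler in box',rect(S),np.median(S[:,2]))
R=Q[(Q[:,2]>.054)&(Q[:,2]<.068)]; print('rim',rect(R),R.mean(0))
E
```

```text
t 10.4 tips [ 591.1 -275.8  167.1] world d mm [ -2.1  -0.2 -89.1]
  turn units [ 0. -0. -0.]  then shift units [ 0.   -0.04  1.78] width 0.066 F [1.  1.3 0.1] 0.0
stapler in box [570.  288.2 117.7  32.8 -78.7] 0.045253309464214936
rim [531.5 283.5 234.6 230.4  10.4] [0.56537628 0.29214117 0.05996444]
```

Stapler lies in place (top at 45 mm). Grip the cover's bar.

step_arm([
  {"dx":0,"dy":-0.02,"dz":0.5,"ax":0,"ay":0,"az":0},
  {"dx":0,"dy":0,"dz":0.5,"ax":0,"ay":0,"az":0},
  {"dx":0,"dy":0,"dz":0.4,"ax":0,"ay":0,"az":0},
  {"dx":0,"dy":0,"dz":0.2,"ax":0,"ay":0,"az":0},
  {"dx":0,"dy":0,"dz":0.16,"ax":0,"ay":0,"az":0},
  {"dx":0,"dy":0,"dz":0,"ax":0,"ay":0,"az":0},
  {"dx":0,"dy":0,"dz":0,"ax":0,"ay":0,"az":0},
])

```text
time_s: 11.15
ee_pos: [0.5905, -0.2757, 0.2785]
ee_rot: [0.0, 0.662, 0.75, 0.0]
wrist_force: [0.1, 0.2, 0.2]
grip_width: 0.0657
grasp_force: 0.0
```

step_arm([
  {"dx":0,"dy":0,"dz":0,"ax":0,"ay":0,"az":0},
  {"dx":0,"dy":0,"dz":0,"ax":0,"ay":0,"az":0},
  {"dx":0,"dy":0,"dz":0,"ax":0,"ay":0,"az":0},
  {"dx":0,"dy":0,"dz":0,"ax":0,"ay":0,"az":0},
  {"dx":0,"dy":0,"dz":0,"ax":0,"ay":0,"az":0},
  {"dx":0,"dy":0,"dz":0,"ax":0,"ay":0,"az":0},
  {"dx":0,"dy":0,"dz":0,"ax":0,"ay":0,"az":0},
], fingers=0, squeeze=40)

```text
time_s: 11.85
ee_pos: [0.5902, -0.2758, 0.2777]
ee_rot: [-0.0, 0.662, 0.75, -0.0]
wrist_force: [-0.6, -0.7, 1.9]
grip_width: 0.0197
grasp_force: 40.0
```

step_arm([
  {"dx":0,"dy":0,"dz":-0.1,"ax":0,"ay":0,"az":0},
  {"dx":0,"dy":0,"dz":-0.2,"ax":0,"ay":0,"az":0},
  {"dx":0,"dy":0,"dz":-0.3,"ax":0,"ay":0,"az":0},
  {"dx":0,"dy":0,"dz":-0.4,"ax":0,"ay":0,"az":0},
  {"dx":0,"dy":0,"dz":-0.4,"ax":0,"ay":0,"az":0},
  {"dx":0,"dy":0,"dz":-0.2,"ax":0,"ay":0,"az":0},
  {"dx":0,"dy":0,"dz":0,"ax":0,"ay":0,"az":0},
])

```text
time_s: 12.55
ee_pos: [0.5905, -0.276, 0.3597]
ee_rot: [0.001, 0.662, 0.75, 0.001]
wrist_force: [0.0, -0.3, -2.2]
grip_width: 0.0194
grasp_force: 40.0
```

```bash
python3 go.py .568 .292 .16 10.3;  python3 - <<'E'
from h import *
c=np.load('top0.npz');P=cloud(c)
# green rim from rest picture: wall-top pixels, both sides, fit by axis extents
Q=P[140:240,140:255].reshape(-1,3)
for lo in(.057,.059):
  R=Q[(Q[:,2]>lo)&(Q[:,2]<.068)&(Q[:,1]>.15)]; 
  for a in(-79,-79.7,-80.4):
    t=np.radians(a);u=np.array([np.cos(t),np.sin(t)]);v=np.array([-u[1],u[0]])
    s,w=R[:,:2]@u,R[:,:2]@v; ms,mw=np.percentile(s,[1,99]),np.percentile(w,[1,99])
    print(lo,a,len(R),'ctr',ms.mean()*u+mw.mean()*v,np.ptp(ms),np.ptp(mw))
E
```

```text
t 12.55 tips [ 590.5 -276.   160.5] world d mm [-2.25e+01  5.68e+02 -5.00e-01]
  turn units [ 0.02  0.01 -0.46]  then shift units [1.126e+01 1.590e+00 1.000e-02] width 0.0194 F [ 0.  -0.3 -2.2] 40.0
0.057 -79 416 ctr [0.53517122 0.28580434] 0.21982479181590567 0.2272197226296257
0.057 -79.7 416 ctr [0.53529075 0.28611679] 0.2192495373418723 0.2251821623656729
0.057 -80.4 416 ctr [0.5358762  0.28665463] 0.2198099234015699 0.2240909860390503
0.059 -79 318 ctr [0.5350698  0.28585755] 0.21952876544517586 0.22594077779400856
0.059 -79.7 318 ctr [0.53546099 0.28635317] 0.21826376418668808 0.22456769855614256
0.059 -80.4 318 ctr [0.53618374 0.2867444 ] 0.21907541164388966 0.2237597087994666
```

step_arm([
  {"dx":0,"dy":0,"dz":0,"ax":0,"ay":0,"az":-0.46},
  {"dx":0.4,"dy":0.1,"dz":0,"ax":0,"ay":0,"az":0},
  {"dx":0.6,"dy":0.1,"dz":0,"ax":0,"ay":0,"az":0},
  {"dx":0.6,"dy":0.1,"dz":0,"ax":0,"ay":0,"az":0},
  {"dx":0.6,"dy":0.1,"dz":0,"ax":0,"ay":0,"az":0},
  {"dx":0.6,"dy":0.1,"dz":0,"ax":0,"ay":0,"az":0},
  {"dx":0.6,"dy":0.1,"dz":0,"ax":0,"ay":0,"az":0},
  {"dx":0.6,"dy":0.1,"dz":0,"ax":0,"ay":0,"az":0},
  {"dx":0.6,"dy":0.1,"dz":0,"ax":0,"ay":0,"az":0},
  {"dx":0.6,"dy":0.1,"dz":0,"ax":0,"ay":0,"az":0},
])

```text
time_s: 13.55
ee_pos: [0.5876, -0.0106, 0.357]
ee_rot: [-0.0, 0.641, 0.768, -0.0]
wrist_force: [-0.2, -0.9, -2.9]
grip_width: 0.02
grasp_force: 40.0
```

step_arm([
  {"dx":0.6,"dy":0.1,"dz":0,"ax":0,"ay":0,"az":0},
  {"dx":0.6,"dy":0.1,"dz":0,"ax":0,"ay":0,"az":0},
  {"dx":0.6,"dy":0.1,"dz":0,"ax":0,"ay":0,"az":0},
  {"dx":0.6,"dy":0.1,"dz":0,"ax":0,"ay":0,"az":0},
  {"dx":0.6,"dy":0.1,"dz":0,"ax":0,"ay":0,"az":0},
  {"dx":0.6,"dy":0.1,"dz":0,"ax":0,"ay":0,"az":0},
  {"dx":0.6,"dy":0.1,"dz":0,"ax":0,"ay":0,"az":0},
  {"dx":0.6,"dy":0,"dz":0,"ax":0,"ay":0,"az":0},
  {"dx":0.6,"dy":0,"dz":0,"ax":0,"ay":0,"az":0},
  {"dx":0.4,"dy":0,"dz":0,"ax":0,"ay":0,"az":0},
])

```text
time_s: 14.55
ee_pos: [0.5696, 0.2821, 0.3567]
ee_rot: [-0.0, 0.64, 0.768, -0.0]
wrist_force: [-0.2, -0.6, -1.9]
grip_width: 0.0198
grasp_force: 40.0
```

step_arm([
  {"dx":0.26,"dy":0,"dz":0,"ax":0,"ay":0,"az":0},
  {"dx":0,"dy":0,"dz":0,"ax":0,"ay":0,"az":0},
  {"dx":0,"dy":0,"dz":0,"ax":0,"ay":0,"az":0},
])

```text
time_s: 14.85
ee_pos: [0.5684, 0.2915, 0.3574]
ee_rot: [0.0, 0.641, 0.768, -0.0]
wrist_force: [-0.1, 0.5, -2.5]
grip_width: 0.0197
grasp_force: 40.0
```

```bash
cat > fit.py <<'E'
from h import *
def ext(R,a,p=1):
    t=np.radians(a);u=np.array([np.cos(t),np.sin(t)]);v=np.array([-u[1],u[0]])
    s,w=R[:,:2]@u,R[:,:2]@v; ms,mw=np.percentile(s,[p,100-p]),np.percentile(w,[p,100-p])
    return np.round(np.r_[ms.mean()*u+mw.mean()*v,np.ptp(ms),np.ptp(mw)]*1000,1)
E
python3 - <<'E'
from fit import *
for n in('top','scene'):
    P=cloud(dict(np.load(n+'0.npz'))); Q=P.reshape(-1,3)
    R=Q[(Q[:,2]>.056)&(Q[:,2]<.068)&(Q[:,1]>.17)&(Q[:,1]<.42)&(Q[:,0]>.46)&(Q[:,0]<.69)]
    for p in (1,2,4): print(n,'rim',len(R),p,[ext(R,a,p) for a in(-79,-80.)])
    R=Q[(Q[:,2]>.062)&(Q[:,2]<.072)&(Q[:,1]>-.41)&(Q[:,1]<-.14)&(Q[:,0]>.46)&(Q[:,0]<.71)]; print(n,'cover0',ext(R,-82.9))
    c=cam(n);Q=cloud(c).reshape(-1,3)
    R=Q[(Q[:,2]>.138)&(Q[:,2]<.158)&(abs(Q[:,1]-.29)<.15)&(abs(Q[:,0]-.568)<.14)]
    print(n,'held',len(R),rect(R),[ext(R,a) for a in(-79,-80.)],np.median(R[:,2]))
    A=np.c_[R[:,:2],np.ones(len(R))];print('slope',np.linalg.lstsq(A,R[:,2],rcond=None)[0])
c=cam('top');cv2.imwrite('pics/held.png',cv2.resize(c['img'][130:260,120:280,::-1],None,fx=4,fy=4))
E
python3 go.py .568 .292 .16 10.3
```

```text
top rim 424 1 [array([568.5, 291.8, 222. , 159.5]), array([568.3, 291.8, 221.7, 158.1])]
top rim 424 2 [array([568.3, 292. , 219.6, 158.4]), array([568.2, 291.9, 219.6, 157.4])]
top rim 424 4 [array([568.2, 292.1, 218.3, 157.5]), array([568.1, 292.2, 218.1, 156.9])]
top cover0 [ 590.1 -276.6  221.5  162.7]
top held 2839 [569.8 291.1 227.5 166.2 -79.8] [array([569.3, 288.6, 220.3, 162.7]), array([569.9, 288.1, 219.2, 163.6])] 0.14590857004773736
slope [ 0.00114201 -0.00255736  0.14590337]
scene rim 234 1 [array([565.9, 292.2, 226. , 164.9]), array([566. , 292.5, 225.8, 164.3])]
scene rim 234 2 [array([565.6, 292.5, 224.3, 163.4]), array([566.3, 292.5, 224. , 162.5])]
scene rim 234 4 [array([565.9, 292.4, 222.1, 161.3]), array([566.5, 292.4, 221.3, 160.1])]
scene cover0 [ 586.  -276.   223.6  164.6]
scene held 935 [568.1 292.7 241.1 173.2 -79.5] [array([566.8, 288.5, 226. , 166.3]), array([567.2, 289.3, 226.3, 165.8])] 0.14784251438105828
slope [0.00096812 0.0038575  0.14621463]
t 15.0 tips [568.6 291.  158.5] world d mm [-0.6  1.   1.5]
  turn units [ 0.    0.   -0.01]  then shift units [ 0.02 -0.01 -0.03] width 0.0196 F [-0.5 -0.  -2. ] 40.0
```

View pics/held.png

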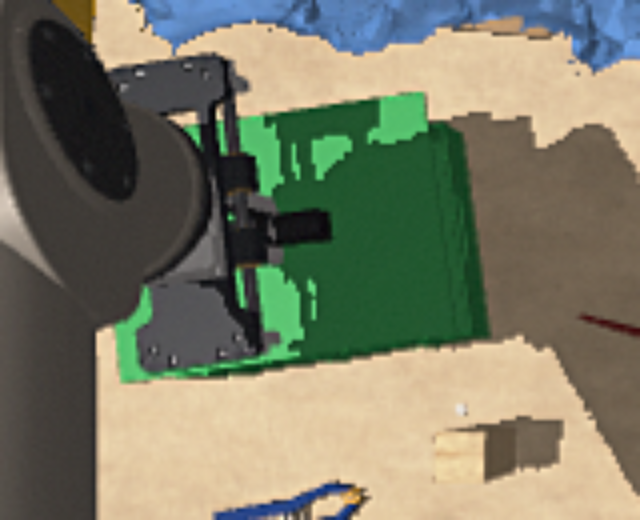

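The picture shows the cover held level, right over the green box and just 1–2 mm off the rim's centre, with its free end at (430,100)-(490,340). I'll correct that and lower it.

step_arm([
  {"dx":0.02,"dy":-0.03,"dz":0.2,"ax":0,"ay":0,"az":0},
  {"dx":0,"dy":0,"dz":0.4,"ax":0,"ay":0,"az":0},
  {"dx":0,"dy":0,"dz":0.4,"ax":0,"ay":0,"az":0},
  {"dx":0,"dy":0,"dz":0.2,"ax":0,"ay":0,"az":0},
  {"dx":0,"dy":0,"dz":0.1,"ax":0,"ay":0,"az":0},
  {"dx":0,"dy":0,"dz":0.08,"ax":0,"ay":0,"az":0},
  {"dx":0,"dy":0,"dz":0,"ax":0,"ay":0,"az":0},
  {"dx":0,"dy":0,"dz":0,"ax":0,"ay":0,"az":0},
])

```text
time_s: 15.8
ee_pos: [0.5668, 0.2932, 0.2892]
ee_rot: [0.0, 0.641, 0.768, 0.0]
wrist_force: [-1.0, 0.3, -1.0]
grip_width: 0.0195
grasp_force: 40.0
```

step_arm([
  {"dx":0,"dy":0,"dz":0.06,"ax":0,"ay":0,"az":0},
  {"dx":0,"dy":0,"dz":0.06,"ax":0,"ay":0,"az":0},
  {"dx":0,"dy":0,"dz":0,"ax":0,"ay":0,"az":0},
  {"dx":0,"dy":0,"dz":0,"ax":0,"ay":0,"az":0},
])

```text
time_s: 16.2
ee_pos: [0.5665, 0.2932, 0.2826]
ee_rot: [-0.0, 0.641, 0.768, -0.0]
wrist_force: [-0.2, 0.7, -2.2]
grip_width: 0.0197
grasp_force: 40.0
```

step_arm([
  {"dx":0,"dy":0,"dz":0.05,"ax":0,"ay":0,"az":0},
  {"dx":0,"dy":0,"dz":0.04,"ax":0,"ay":0,"az":0},
  {"dx":0,"dy":0,"dz":0,"ax":0,"ay":0,"az":0},
  {"dx":0,"dy":0,"dz":0,"ax":0,"ay":0,"az":0},
])

```text
time_s: 16.6
ee_pos: [0.5666, 0.2932, 0.2781]
ee_rot: [0.0, 0.641, 0.768, -0.0]
wrist_force: [0.3, 0.5, -2.1]
grip_width: 0.0193
grasp_force: 40.0
```

step_arm([
  {"dx":0,"dy":0,"dz":0,"ax":0,"ay":0,"az":0},
  {"dx":0,"dy":0,"dz":0,"ax":0,"ay":0,"az":0},
  {"dx":0,"dy":0,"dz":0,"ax":0,"ay":0,"az":0},
  {"dx":0,"dy":0,"dz":0,"ax":0,"ay":0,"az":0},
  {"dx":0,"dy":0,"dz":0,"ax":0,"ay":0,"az":0},
  {"dx":0,"dy":0,"dz":-0.3,"ax":0,"ay":0,"az":0},
  {"dx":0,"dy":0,"dz":-0.6,"ax":0,"ay":0,"az":0},
  {"dx":0,"dy":0,"dz":-0.8,"ax":0,"ay":0,"az":0},
], fingers=0.7)

```text
time_s: 17.4
ee_pos: [0.5662, 0.2929, 0.3639]
ee_rot: [-0.0, 0.641, 0.768, -0.001]
wrist_force: [0.1, 0.7, 0.4]
grip_width: 0.0656
grasp_force: 0.0
```

```bash
python3 go.py .369 .314 .16 22
python3 - <<'E'
from fit import *
for n in('top','scene'):
    c=cam(n);Q=cloud(c).reshape(-1,3)
    R=Q[(Q[:,2]>.055)&(Q[:,2]<.085)&(abs(Q[:,1]-.29)<.14)&(abs(Q[:,0]-.568)<.13)]
    R=R[(R[:,0]>.46)]
    A=np.c_[R[:,:2],np.ones(len(R))];print(n,len(R),rect(R),np.median(R[:,2]),'slope',np.linalg.lstsq(A,R[:,2],rcond=None)[0],np.percentile(R[:,2],[2,98]))
    S=Q[(Q[:,2]<.02)&(Q[:,2]>-.01)&(abs(Q[:,1]+.276)<.09)&(abs(Q[:,0]-.59)<.06)];print('blue floor',np.median(S[:,2]))
E
```

```text
t 17.4 tips [566.2 292.9 164.7] world d mm [-197.2   21.1   -4.7]
  turn units [-0.02  0.01 -1.7 ]  then shift units [ 1.87 -3.5   0.09] width 0.0656 F [0.1 0.7 0.4] 0.0
top 2888 [568.3 291.5 224.9 166.4 -79.7] 0.06624553683621434 slope [ 0.00104955 -0.001536    0.06602379] [0.06196557 0.07043578]
blue floor 0.00414944386771795
scene 1095 [566.9 292.8 235.9 172.4 -80.1] 0.06730764724870623 slope [0.01030941 0.01207413 0.05802445] [0.05686526 0.07553342]
blue floor 0.004146345368218342
```

The cover is seated and level, with the plate top at 66–67 mm and the slope near zero. The clamp is next.

step_arm([
  {"dx":0,"dy":0,"dz":0,"ax":0,"ay":0,"az":-0.85},
  {"dx":0,"dy":0,"dz":0,"ax":0,"ay":0,"az":-0.85},
  {"dx":0.3,"dy":-0.5,"dz":0,"ax":0,"ay":0,"az":0},
  {"dx":0.35,"dy":-0.7,"dz":0,"ax":0,"ay":0,"az":0},
  {"dx":0.35,"dy":-0.7,"dz":0,"ax":0,"ay":0,"az":0},
  {"dx":0.35,"dy":-0.7,"dz":0,"ax":0,"ay":0,"az":0},
  {"dx":0.3,"dy":-0.5,"dz":0,"ax":0,"ay":0,"az":0},
  {"dx":0.22,"dy":-0.4,"dz":0,"ax":0,"ay":0,"az":0},
  {"dx":0,"dy":0,"dz":0,"ax":0,"ay":0,"az":0},
  {"dx":0,"dy":0,"dz":0,"ax":0,"ay":0,"az":0},
])

```text
time_s: 18.5
ee_pos: [0.3694, 0.3144, 0.364]
ee_rot: [-0.0, 0.559, 0.829, 0.001]
wrist_force: [0.5, 0.0, -0.0]
grip_width: 0.066
grasp_force: 0.0
```

```bash
python3 go.py .368 .3135 .003 22
```

```text
t 18.5 tips [369.4 314.4 164.8] world d mm [  -1.4   -0.9 -161.8]
  turn units [ 0.01 -0.01  0.01]  then shift units [-0.01 -0.03  3.24] width 0.066 F [ 0.5  0.  -0. ] 0.0
```

step_arm([
  {"dx":0,"dy":-0.03,"dz":0.5,"ax":0,"ay":0,"az":0},
  {"dx":0,"dy":0,"dz":0.6,"ax":0,"ay":0,"az":0},
  {"dx":0,"dy":0,"dz":0.6,"ax":0,"ay":0,"az":0},
  {"dx":0,"dy":0,"dz":0.6,"ax":0,"ay":0,"az":0},
  {"dx":0,"dy":0,"dz":0.5,"ax":0,"ay":0,"az":0},
  {"dx":0,"dy":0,"dz":0.3,"ax":0,"ay":0,"az":0},
  {"dx":0,"dy":0,"dz":0.12,"ax":0,"ay":0,"az":0},
  {"dx":0,"dy":0,"dz":0,"ax":0,"ay":0,"az":0},
  {"dx":0,"dy":0,"dz":0,"ax":0,"ay":0,"az":0},
])

```text
time_s: 19.4
ee_pos: [0.3685, 0.3138, 0.2028]
ee_rot: [0.0, 0.559, 0.829, 0.0]
wrist_force: [-1.1, 0.1, -0.1]
grip_width: 0.0657
grasp_force: 0.0
```

step_arm([
  {"dx":0,"dy":0,"dz":0,"ax":0,"ay":0,"az":0},
  {"dx":0,"dy":0,"dz":0,"ax":0,"ay":0,"az":0},
  {"dx":0,"dy":0,"dz":0,"ax":0,"ay":0,"az":0},
  {"dx":0,"dy":0,"dz":0,"ax":0,"ay":0,"az":0},
  {"dx":0,"dy":0,"dz":0,"ax":0,"ay":0,"az":0},
  {"dx":0,"dy":0,"dz":0,"ax":0,"ay":0,"az":0},
  {"dx":0,"dy":0,"dz":0,"ax":0,"ay":0,"az":0},
], fingers=0, squeeze=20)

```text
time_s: 20.1
ee_pos: [0.3679, 0.3139, 0.2024]
ee_rot: [-0.0, 0.559, 0.829, 0.0]
wrist_force: [-1.5, -0.7, 6.3]
grip_width: 0.0384
grasp_force: 19.9
```

step_arm([
  {"dx":0,"dy":0,"dz":-0.3,"ax":0,"ay":0,"az":0},
  {"dx":0,"dy":0,"dz":-0.6,"ax":0,"ay":0,"az":0},
  {"dx":0,"dy":0,"dz":-0.7,"ax":0,"ay":0,"az":0},
  {"dx":0,"dy":0,"dz":-0.7,"ax":0,"ay":0,"az":0},
  {"dx":0,"dy":0,"dz":-0.6,"ax":0,"ay":0,"az":0},
  {"dx":0,"dy":0,"dz":-0.2,"ax":0,"ay":0,"az":0},
  {"dx":0,"dy":0,"dz":0,"ax":0,"ay":0,"az":0},
])

```text
time_s: 20.8
ee_pos: [0.3679, 0.314, 0.3581]
ee_rot: [-0.0, 0.559, 0.829, 0.001]
wrist_force: [-0.3, -0.3, -1.4]
grip_width: 0.0384
grasp_force: 19.9
```

```bash
python3 go.py .616 -.272 .155 7.1; python3 go.py .58 .10 .155 22
```

```text
t 20.8 tips [367.9 314.  158.9] world d mm [ 248.1 -586.    -3.9]
  turn units [ 0.01 -0.02  2.17]  then shift units [-12.24   3.47   0.08] width 0.0384 F [-0.3 -0.3 -1.4] 19.9
t 20.8 tips [367.9 314.  158.9] world d mm [ 212.1 -214.    -3.9]
  turn units [ 0.01 -0.01  0.  ]  then shift units [-5.56  2.33  0.08] width 0.0384 F [-0.3 -0.3 -1.4] 19.9
```

step_arm([
  {"dx":0,"dy":0,"dz":0,"ax":0,"ay":0,"az":0.7},
  {"dx":0,"dy":0,"dz":0,"ax":0,"ay":0,"az":0.7},
  {"dx":0,"dy":0,"dz":0,"ax":0,"ay":0,"az":0.77},
  {"dx":-0.5,"dy":0.15,"dz":0,"ax":0,"ay":0,"az":0},
  {"dx":-0.8,"dy":0.23,"dz":0,"ax":0,"ay":0,"az":0},
  {"dx":-0.8,"dy":0.23,"dz":0,"ax":0,"ay":0,"az":0},
  {"dx":-0.8,"dy":0.23,"dz":0,"ax":0,"ay":0,"az":0},
  {"dx":-0.8,"dy":0.23,"dz":0,"ax":0,"ay":0,"az":0},
  {"dx":-0.8,"dy":0.23,"dz":0,"ax":0,"ay":0,"az":0},
  {"dx":-0.8,"dy":0.23,"dz":0,"ax":0,"ay":0,"az":0},
])

```text
time_s: 21.8
ee_pos: [0.4764, 0.0586, 0.3557]
ee_rot: [-0.0, 0.662, 0.749, -0.001]
wrist_force: [0.8, 1.5, 0.3]
grip_width: 0.0384
grasp_force: 19.9
```

step_arm([
  {"dx":-0.8,"dy":0.23,"dz":0,"ax":0,"ay":0,"az":0},
  {"dx":-0.8,"dy":0.23,"dz":0,"ax":0,"ay":0,"az":0},
  {"dx":-0.8,"dy":0.23,"dz":0,"ax":0,"ay":0,"az":0},
  {"dx":-0.8,"dy":0.23,"dz":0,"ax":0,"ay":0,"az":0},
  {"dx":-0.8,"dy":0.23,"dz":0,"ax":0,"ay":0,"az":0},
  {"dx":-0.8,"dy":0.23,"dz":0,"ax":0,"ay":0,"az":0},
  {"dx":-0.8,"dy":0.23,"dz":0,"ax":0,"ay":0,"az":0},
  {"dx":-0.8,"dy":0.23,"dz":0,"ax":0,"ay":0,"az":0},
  {"dx":-0.5,"dy":0.1,"dz":0,"ax":0,"ay":0,"az":0},
  {"dx":0,"dy":0,"dz":0,"ax":0,"ay":0,"az":0},
])

```text
time_s: 22.8
ee_pos: [0.6147, -0.274, 0.3546]
ee_rot: [-0.0, 0.664, 0.748, -0.002]
wrist_force: [-0.8, -1.1, -0.7]
grip_width: 0.0383
grasp_force: 19.9
```

```bash
python3 go.py .616 -.2725 .008 7.1
python3 - <<'E'
from fit import *
c=cam('top');Q=cloud(c).reshape(-1,3)
R=Q[(Q[:,2]>.056)&(Q[:,2]<.068)&(abs(Q[:,1]+.276)<.13)&(abs(Q[:,0]-.589)<.11)]
print('blue rim',len(R),[ext(R,-82.9,p) for p in(1,3)],rect(R))
E
```

```text
t 22.8 tips [ 614.7 -274.   155.4] world d mm [   1.3    1.5 -147.4]
  turn units [-0.03  0.01 -0.04]  then shift units [0.03 0.03 2.95] width 0.0383 F [-0.8 -1.1 -0.7] 19.9
blue rim 145 [array([ 594.1, -223.8,  116.4,  138.9]), array([ 595.7, -222. ,  111.5,  134.7])] [ 615.9 -190.   182.4   87.3  -32.4]
```

step_arm([
  {"dx":0.03,"dy":0.03,"dz":0.4,"ax":0,"ay":0,"az":-0.02},
  {"dx":0,"dy":0,"dz":0.5,"ax":0,"ay":0,"az":0},
  {"dx":0,"dy":0,"dz":0.5,"ax":0,"ay":0,"az":0},
  {"dx":0,"dy":0,"dz":0.5,"ax":0,"ay":0,"az":0},
  {"dx":0,"dy":0,"dz":0.5,"ax":0,"ay":0,"az":0},
  {"dx":0,"dy":0,"dz":0.3,"ax":0,"ay":0,"az":0},
  {"dx":0,"dy":0,"dz":0.15,"ax":0,"ay":0,"az":0},
  {"dx":0,"dy":0,"dz":0.06,"ax":0,"ay":0,"az":0},
  {"dx":0,"dy":0,"dz":0,"ax":0,"ay":0,"az":0},
  {"dx":0,"dy":0,"dz":0,"ax":0,"ay":0,"az":0},
])

```text
time_s: 23.85
ee_pos: [0.6168, -0.2687, 0.2126]
ee_rot: [0.001, 0.661, 0.75, 0.0]
wrist_force: [0.4, 0.4, 0.0]
grip_width: 0.0383
grasp_force: 19.9
```

step_arm([
  {"dx":0,"dy":0,"dz":0,"ax":0,"ay":0,"az":0},
  {"dx":0,"dy":0,"dz":0,"ax":0,"ay":0,"az":0},
  {"dx":0,"dy":0,"dz":0,"ax":0,"ay":0,"az":0},
  {"dx":0,"dy":0,"dz":0,"ax":0,"ay":0,"az":0},
  {"dx":0,"dy":0,"dz":-0.3,"ax":0,"ay":0,"az":0},
  {"dx":0,"dy":0,"dz":-0.6,"ax":0,"ay":0,"az":0},
  {"dx":0,"dy":0,"dz":-0.8,"ax":0,"ay":0,"az":0},
  {"dx":0,"dy":0,"dz":-0.8,"ax":0,"ay":0,"az":0},
  {"dx":0,"dy":0,"dz":-0.3,"ax":0,"ay":0,"az":0},
], fingers=0.55)

```text
time_s: 24.75
ee_pos: [0.6168, -0.2694, 0.3568]
ee_rot: [0.002, 0.661, 0.75, 0.001]
wrist_force: [-0.2, -0.7, -0.6]
grip_width: 0.0514
grasp_force: 0.0
```

```bash
python3 go.py .378 -.3025 .12 -16.7
```

```text
t 24.75 tips [ 616.8 -269.4  157.6] world d mm [-238.8  -33.1  -37.6]
  turn units [0.04 0.01 3.47]  then shift units [-2.01 -4.38  0.75] width 0.0514 F [-0.2 -0.7 -0.6] 0.0
```

step_arm([
  {"dx":0,"dy":0,"dz":0,"ax":0,"ay":0,"az":0.85},
  {"dx":0,"dy":0,"dz":0,"ax":0,"ay":0,"az":0.85},
  {"dx":0,"dy":0,"dz":0,"ax":0,"ay":0,"az":0.85},
  {"dx":0,"dy":0,"dz":0,"ax":0,"ay":0,"az":0.9},
  {"dx":-0.2,"dy":-0.45,"dz":0,"ax":0,"ay":0,"az":0},
  {"dx":-0.35,"dy":-0.75,"dz":0,"ax":0,"ay":0,"az":0},
  {"dx":-0.35,"dy":-0.75,"dz":0,"ax":0,"ay":0,"az":0},
  {"dx":-0.35,"dy":-0.75,"dz":0,"ax":0,"ay":0,"az":0},
  {"dx":-0.35,"dy":-0.75,"dz":0,"ax":0,"ay":0,"az":0},
  {"dx":-0.3,"dy":-0.7,"dz":0,"ax":0,"ay":0,"az":0},
])

```text
time_s: 25.75
ee_pos: [0.3885, -0.3009, 0.3518]
ee_rot: [-0.0, 0.801, 0.598, 0.0]
wrist_force: [-0.1, -0.4, 0.8]
grip_width: 0.0516
grasp_force: 0.0
```

step_arm([
  {"dx":-0.1,"dy":-0.2,"dz":0,"ax":0,"ay":0,"az":0},
  {"dx":0,"dy":0,"dz":0,"ax":0,"ay":0,"az":0},
  {"dx":0,"dy":0,"dz":0,"ax":0,"ay":0,"az":0},
])

```text
time_s: 26.05
ee_pos: [0.3808, -0.3024, 0.3521]
ee_rot: [0.0, 0.801, 0.599, 0.0]
wrist_force: [0.5, -0.3, 0.4]
grip_width: 0.0515
grasp_force: 0.0
```

```bash
python3 go.py .3775 -.302 .002 -16.7
python3 - <<'E'
from fit import *
for n in('top','scene'):
    c=cam(n); Q=cloud(c).reshape(-1,3)
    R=Q[(Q[:,2]>.054)&(Q[:,2]<.068)&(abs(Q[:,1]+.276)<.13)&(abs(Q[:,0]-.589)<.11)]
    print(n,'blue rim',len(R),[ext(R,-82.9,p) for p in(1,3)])
    S=Q[(Q[:,2]>.010)&(Q[:,2]<.03)&(abs(Q[:,1]+.276)<.09)&(abs(Q[:,0]-.589)<.062)]
    print('clamp',len(S),rect(S),np.percentile(S[:,2],[5,50,95]))
    cv2.imwrite(f'pics/c_{n}.png',c['img'][:,:,::-1])
a=cv2.imread('pics/c_top.png')[150:290,340:450];b=cv2.imread('pics/c_scene.png')[190:300,290:410]
cv2.imwrite('pics/cc.png',np.hstack([cv2.resize(a,(390,500)),cv2.resize(b,(400,500))]))
E
```

```text
t 26.05 tips [ 380.8 -302.4  152.9] world d mm [  -3.3    0.4 -150.9]
  turn units [ 0.01 -0.    0.04]  then shift units [-0.01 -0.06  3.02] width 0.0515 F [ 0.5 -0.3  0.4] 0.0
top blue rim 448 [array([ 591.2, -278.3,  223.5,  157.6]), array([ 591.1, -278.1,  218.5,  156.8])]
clamp 261 [ 605.1 -273.5  167.7   88.4  -84.9] [0.01125495 0.01762067 0.0213457 ]
scene blue rim 417 [array([ 588.1, -277.7,  222.5,  163.1]), array([ 587.5, -278. ,  219. ,  160.4])]
clamp 193 [ 608.2 -252.1  139.    62.1   80.1] [0.01086146 0.01627318 0.02130997]
```

View pics/cc.png

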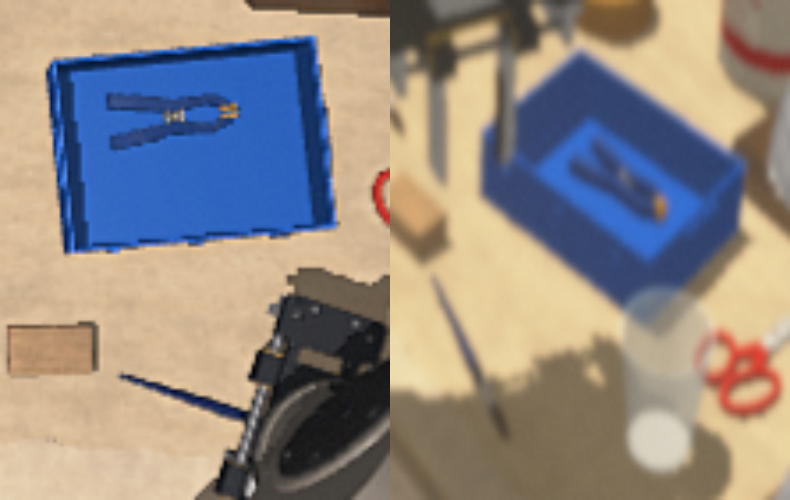

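The crops show the clamp flat in the far half of the blue box, top view (170,115). There is room for the brush in the near half, and the gripper is over the brush at (240,410). I'm going down to grip it.

step_arm([
  {"dx":0,"dy":-0.06,"dz":0.4,"ax":0,"ay":0,"az":0.04},
  {"dx":0,"dy":0,"dz":0.6,"ax":0,"ay":0,"az":0},
  {"dx":0,"dy":0,"dz":0.6,"ax":0,"ay":0,"az":0},
  {"dx":0,"dy":0,"dz":0.6,"ax":0,"ay":0,"az":0},
  {"dx":0,"dy":0,"dz":0.4,"ax":0,"ay":0,"az":0},
  {"dx":0,"dy":0,"dz":0.25,"ax":0,"ay":0,"az":0},
  {"dx":0,"dy":0,"dz":0.14,"ax":0,"ay":0,"az":0},
  {"dx":0,"dy":0,"dz":0,"ax":0,"ay":0,"az":0},
  {"dx":0,"dy":0,"dz":0,"ax":0,"ay":0,"az":0},
])

```text
time_s: 27.05
ee_pos: [0.3771, -0.302, 0.2028]
ee_rot: [0.0, 0.803, 0.596, 0.0]
wrist_force: [-0.4, -0.8, -0.8]
grip_width: 0.0516
grasp_force: 0.0
```

step_arm([
  {"dx":0,"dy":0,"dz":0,"ax":0,"ay":0,"az":0},
  {"dx":0,"dy":0,"dz":0,"ax":0,"ay":0,"az":0},
  {"dx":0,"dy":0,"dz":0,"ax":0,"ay":0,"az":0},
  {"dx":0,"dy":0,"dz":0,"ax":0,"ay":0,"az":0},
  {"dx":0,"dy":0,"dz":0,"ax":0,"ay":0,"az":0},
  {"dx":0,"dy":0,"dz":0,"ax":0,"ay":0,"az":0},
  {"dx":0,"dy":0,"dz":0,"ax":0,"ay":0,"az":0},
], fingers=0, squeeze=15)

```text
time_s: 27.75
ee_pos: [0.3767, -0.3018, 0.2022]
ee_rot: [-0.0, 0.803, 0.596, 0.0]
wrist_force: [-0.3, 0.4, 3.7]
grip_width: 0.0103
grasp_force: 15.0
```

step_arm([
  {"dx":0,"dy":0,"dz":-0.3,"ax":0,"ay":0,"az":0},
  {"dx":0,"dy":0,"dz":-0.6,"ax":0,"ay":0,"az":0},
  {"dx":0,"dy":0,"dz":-0.7,"ax":0,"ay":0,"az":0},
  {"dx":0,"dy":0,"dz":-0.6,"ax":0,"ay":0,"az":0},
  {"dx":0,"dy":0,"dz":-0.3,"ax":0,"ay":0,"az":0},
  {"dx":0,"dy":0,"dz":0,"ax":0,"ay":0,"az":0},
])

```text
time_s: 28.35
ee_pos: [0.3771, -0.302, 0.3288]
ee_rot: [0.001, 0.803, 0.597, 0.001]
wrist_force: [-0.2, 0.2, 0.5]
grip_width: 0.0111
grasp_force: 15.0
```

```bash
python3 go.py .552 -.263 .13 7.1
python3 - <<'E'
from fit import *
for n in('top','scene'):
    c=cam(n); Q=cloud(c).reshape(-1,3)
    S=Q[(Q[:,2]>.09)&(Q[:,2]<.16)&(abs(Q[:,1]+.31)<.14)&(abs(Q[:,0]-.375)<.07)]
    cv2.imwrite(f'pics/d_{n}.png',c['img'][:,:,::-1])
b=cv2.imread('pics/d_scene.png')[190:310,270:410]
cv2.imwrite('pics/dd.png',cv2.resize(b,(560,480)))
E
```

```text
t 28.35 tips [ 377.1 -302.   129.6] world d mm [174.9  39.    0.4]
  turn units [ 0.03  0.   -3.47]  then shift units [ 0.34  3.57 -0.01] width 0.0111 F [-0.2  0.2  0.5] 15.0
```

View pics/dd.png

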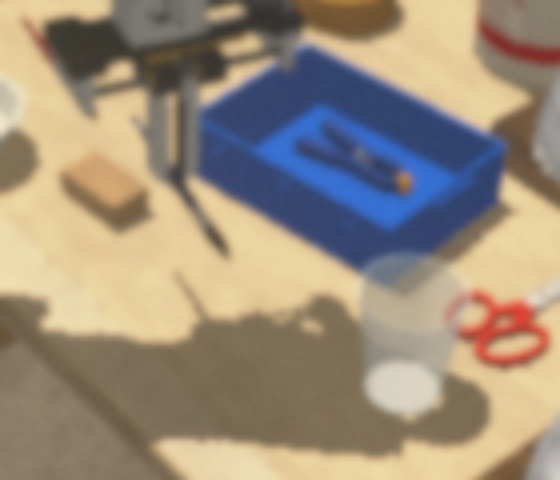

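The picture shows the brush held level at (185,180), with its bristle end at (225,250). I'm carrying it to the near half of the blue box.

step_arm([
  {"dx":0,"dy":0,"dz":0,"ax":0,"ay":0,"az":-0.7},
  {"dx":0,"dy":0,"dz":0,"ax":0,"ay":0,"az":-0.9},
  {"dx":0,"dy":0,"dz":0,"ax":0,"ay":0,"az":-0.9},
  {"dx":0,"dy":0,"dz":0,"ax":0,"ay":0,"az":-0.97},
  {"dx":0.05,"dy":0.5,"dz":0,"ax":0,"ay":0,"az":0},
  {"dx":0.1,"dy":0.7,"dz":0,"ax":0,"ay":0,"az":0},
  {"dx":0.1,"dy":0.7,"dz":0,"ax":0,"ay":0,"az":0},
  {"dx":0.1,"dy":0.7,"dz":0,"ax":0,"ay":0,"az":0},
  {"dx":0,"dy":0.6,"dz":0,"ax":0,"ay":0,"az":0},
  {"dx":0,"dy":0.38,"dz":0,"ax":0,"ay":0,"az":0},
])

```text
time_s: 29.45
ee_pos: [0.5541, -0.2613, 0.3251]
ee_rot: [-0.001, 0.662, 0.75, -0.0]
wrist_force: [-0.7, -0.4, 0.3]
grip_width: 0.0108
grasp_force: 15.0
```

step_arm([
  {"dx":0,"dy":0,"dz":0,"ax":0,"ay":0,"az":0},
  {"dx":0,"dy":0,"dz":0,"ax":0,"ay":0,"az":0},
])

```text
time_s: 29.65
ee_pos: [0.5516, -0.2625, 0.3256]
ee_rot: [-0.001, 0.662, 0.749, -0.001]
wrist_force: [-0.0, 0.2, -0.7]
grip_width: 0.0107
grasp_force: 15.0
```

```bash
python3 go.py .553 -.2635 .008 7.1
python3 - <<'E'
from fit import *
c=cam('scene'); cv2.imwrite('pics/ee.png',cv2.resize(c['img'][150:270,270:430,::-1],(640,480)))
E
```

```text
t 29.65 tips [ 551.6 -262.5  126.4] world d mm [   1.4   -1.  -118.4]
  turn units [-0.02 -0.   -0.01]  then shift units [-0.02  0.03  2.37] width 0.0107 F [-0.   0.2 -0.7] 15.0
```

View pics/ee.png

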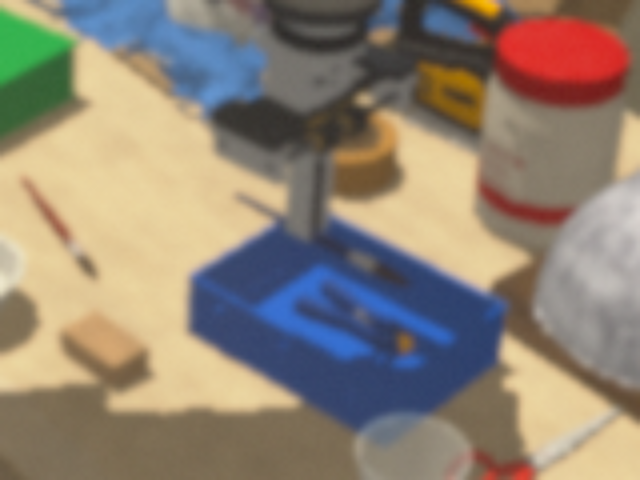

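The held brush runs from (238,195) to (405,283) in the crop. I'll cast those ends onto its height to check they fit the box.

Run:
```python
from fit import *
c=dict(np.load('scene0.npz'))
p=plane(c,[[270+238/4,150+195/4],[270+405/4,150+283/4]],.130)
C=np.array([.588,-.2775]);t=np.radians(97.1);u=np.array([np.cos(t),np.sin(t)]);v=np.array([u[1],-u[0]])
print(p,[(np.round((q[:2]-C)@u,4),np.round((q[:2]-C)@v,4)) for q in p])
```

```text
[[ 0.54247278 -0.18963863  0.13      ]
 [ 0.5628838  -0.36481085  0.13      ]] [(np.float64(0.0928), np.float64(-0.0343)), (np.float64(-0.0835), np.float64(-0.0357))]
```

step_arm([
  {"dx":-0.02,"dy":0.02,"dz":0.4,"ax":0,"ay":0,"az":0},
  {"dx":0,"dy":0,"dz":0.5,"ax":0,"ay":0,"az":0},
  {"dx":0,"dy":0,"dz":0.5,"ax":0,"ay":0,"az":0},
  {"dx":0,"dy":0,"dz":0.4,"ax":0,"ay":0,"az":0},
  {"dx":0,"dy":0,"dz":0.3,"ax":0,"ay":0,"az":0},
  {"dx":0,"dy":0,"dz":0.15,"ax":0,"ay":0,"az":0},
  {"dx":0,"dy":0,"dz":0.1,"ax":0,"ay":0,"az":0},
  {"dx":0,"dy":0,"dz":0,"ax":0,"ay":0,"az":0},
  {"dx":0,"dy":0,"dz":0,"ax":0,"ay":0,"az":0},
])

```text
time_s: 30.6
ee_pos: [0.5535, -0.2634, 0.2103]
ee_rot: [0.0, 0.662, 0.749, 0.0]
wrist_force: [0.6, -0.2, 1.4]
grip_width: 0.0108
grasp_force: 15.0
```

step_arm([
  {"dx":0,"dy":0,"dz":0,"ax":0,"ay":0,"az":0},
  {"dx":0,"dy":0,"dz":0,"ax":0,"ay":0,"az":0},
  {"dx":0,"dy":0,"dz":0,"ax":0,"ay":0,"az":0},
  {"dx":0,"dy":0,"dz":0,"ax":0,"ay":0,"az":0},
  {"dx":0,"dy":0,"dz":-0.3,"ax":0,"ay":0,"az":0},
  {"dx":0,"dy":0,"dz":-0.6,"ax":0,"ay":0,"az":0},
  {"dx":0,"dy":0,"dz":-0.8,"ax":0,"ay":0,"az":0},
  {"dx":0,"dy":0,"dz":-0.8,"ax":0,"ay":0,"az":0},
  {"dx":0,"dy":0,"dz":-0.8,"ax":0,"ay":0,"az":0},
  {"dx":0,"dy":0,"dz":-0.8,"ax":0,"ay":0,"az":0},
], fingers=0.3)

```text
time_s: 31.6
ee_pos: [0.5527, -0.2634, 0.4174]
ee_rot: [0.0, 0.662, 0.749, 0.0]
wrist_force: [0.5, 0.5, 0.6]
grip_width: 0.0286
grasp_force: 0.0
```

step_arm([
  {"dx":0.8,"dy":0,"dz":0,"ax":0,"ay":0,"az":0},
  {"dx":0.8,"dy":0,"dz":0,"ax":0,"ay":0,"az":0},
  {"dx":0.8,"dy":0,"dz":0,"ax":0,"ay":0,"az":0},
  {"dx":0.8,"dy":0,"dz":0,"ax":0,"ay":0,"az":0},
  {"dx":0.8,"dy":0,"dz":0,"ax":0,"ay":0,"az":0},
  {"dx":0,"dy":0,"dz":0,"ax":0,"ay":0,"az":0},
  {"dx":0,"dy":0,"dz":0,"ax":0,"ay":0,"az":0},
])

```text
time_s: 32.3
ee_pos: [0.5285, -0.0642, 0.4156]
ee_rot: [0.0, 0.661, 0.75, 0.0]
wrist_force: [0.2, -1.3, -0.9]
grip_width: 0.0281
grasp_force: 0.0
```

Run:
```python
from fit import *
c=cam('top'); a=c['img'][130:290,140:460,::-1]; Q=cloud(c).reshape(-1,3)
S=Q[(Q[:,2]>.0085)&(Q[:,2]<.04)&(abs(Q[:,1]+.278)<.1)&(abs(Q[:,0]-.555)<.025)]; print('brush z',np.percentile(S[:,2],[50,95,99]))
b=cam('scene')['img'][130:280,190:430,::-1]
cv2.imwrite('pics/ff.png',np.vstack([cv2.resize(a,(560,280)),cv2.resize(b,(560,315))]))
```

```text
brush z [0.01297126 0.01732702 0.01856181]
```

View pics/ff.png

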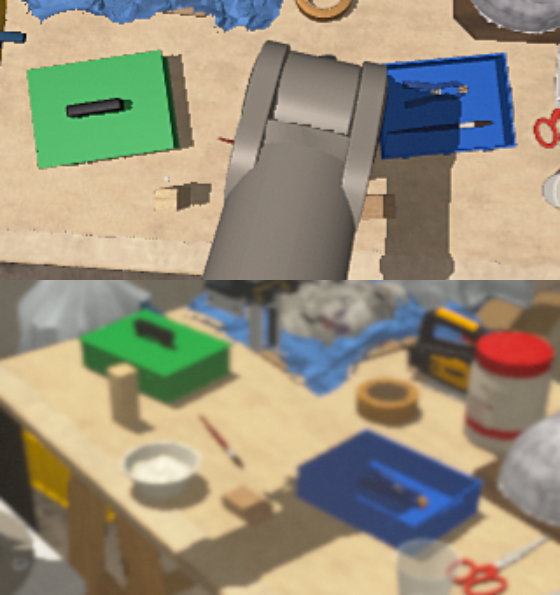

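The picture shows the cover level on the green box (100,108). In the blue box, which is open, the brush (435,125) and clamp (430,92) lie flat and apart. The red brush and the rest are untouched, and the arm is clear of everything.

```bash
python3 -c "
from cell import job
print(job.job_done())"
```

```text
the job is handed in; nothing more can be done
None
```

The job is handed in at about 32 s of the 72 s allowed: the stapler is in the green box with the cover seated level on it, the spring clamp and blue brush lie flat in the open blue box, and the arm disturbed nothing else that I could see.

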